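# Raise the loading-lane barrier and push the parts box home

### The job

Open the loading lane of the bench marking machine: push the counterweighted yellow-and-red barrier arm up from under its black handle, past its balance point, so that it stays raised by itself; then push the blue parts box along the lane, under the raised barrier, until it rests against the machine's black bumper. Work with the fingertips or the outside of the fingers only: do not grip or force the handle, do not lift or tip the box, and leave the other things on the bench where they are. Finish clear of everything, with the barrier still up.

Things in the scene. Friction and masses are not known exactly. Their poses are not given: they have to be found in the camera images.
- lane: Fixed lane. Origin: on the table, mid-lane, under the lowered barrier; x across the lane to the hinge side (away from the robot), y along it to the machine, z up. Aluminium bed 122 mm wide, y -304 to 156 mm, top 20 mm above the table; grey edge rails 32 mm high above the table, channel between them 98 mm wide. Blue hinge cheeks at x 103 to 137 mm, |y| 31 to 41 mm, 114 mm high
- stop (a point): Middle of the face of the black bumper on the white machine that closes the lane: lane frame (0, 150, 60) mm; bumper 110 mm wide, z 20 to 120 mm. The box pushed home touches it with its +y face. Machine: x -90 to 110, y 156 to 326 mm, 150 mm high
- hinge (a point): Point on the barrier's hinge axis, lane frame (120, 0, 95) mm. The axis runs along lane y
- barrier (a joint): Angle, rad. 0: lowered, level from the hinge along lane -x over the lane (round, 18 mm thick, yellow and red, axis 95 mm above the table: blocks the box), its near end bent up to the handle. Grows as it rises; 1.57 upright, stop at 1.65. Steel counterweight behind the hinge: below balance (0.7 to 0.9) it falls back, above it swings on up and stays. Damped; 1 to 2 N up at the handle lifts it
- handle: Black rubber round bar across the arm's free end: 26 mm thick, 110 mm long along lane y, origin at its centre, 220 mm from the hinge axis; a stiffly turning sleeve (its y axis is the bar's). Lowered: centre at lane (-95, 0, 140) mm, open space beneath down to the table, so tilted fingers reach under it from the robot's side. Over 20 N on it (or gripping it) is a fault
- parts_box: Closed blue plastic box with white lid, 90 mm across the lane (its x), 95 mm along it (its y), 85 mm high, 0.25 to 0.5 kg, too wide to grip. Origin: centre of its underside. Stands loose on the bed between the rails, on the -y side of the barrier, about square to the lane. Home: origin at lane y = 102 mm
- mug: Bystander: white mug, 80 mm across, 95 mm high; origin at its underside
- glue: Bystander: yellow glue bottle, 52 mm across, 150 mm high; origin at its underside
- screwdriver: Bystander: screwdriver with orange handle lying on the table
- tape: Bystander: roll of green tape lying flat, 100 mm across, 24 mm high; origin at its underside
- tray: Bystander: red open tray 130 x 100 x 40 mm; origin at its underside
- jar: Bystander: glass jar with steel lid, 60 mm across, 80 mm high; origin at its underside
- wrench: Bystander: steel wrench lying on the table
Not all that is in view belongs to the job. Leave any green or purple look-alike of the parts_box alone.

How it is judged:
By the outcome, as a careful person would: the job done as asked, in the order asked, and still so for the second after the job is handed in, with the robot touching nothing.
It also fails if it takes over 64 s, if anything falls off the work surface, if the arm or the gripper's body presses on something with over 40 N, if the wrist force passes 120 N, or if a joint passes its speed limit or range.

### The arm

A 6-joint arm with a two-finger parallel gripper is mounted at the origin on the work surface. World frame = base frame: x ahead of the robot, y to its left, z up, the work surface at z = 0. Lengths are in m, angles in rad, forces in N, time in s.
With the tool pointing down it reaches from about 0.3 to 0.75 m from the base axis. Payload 8.5 kg.
Tool frame: the origin (TCP) lies between the finger pads; the fingertips stand 25 mm ahead of it and the grasp point (between the pads) lies 6 mm ahead of it; z points along the fingers, y is the line along which they close (so a half turn about z gives the same grasp; the last joint's range is limited). The gripper opens to 88 mm and grips with 3 to 60 N. Pads are 18 mm wide; open, the fingers measure 123 mm over their backs; the gripper's body (75 mm by 187 mm) begins 45 mm behind the grasp point.
Start: joints at [-1.348, 0.381, 1.297, -0, 1.464, -0.215], TCP at [0.233, -0.498, 0.231] pointing down, gripper open.
Joint ranges: [-3.11, 3.11], [-0.89, 2.33], [0.22, 2.48], [-1.42, 4.56], [0.17, 2.85], [-2.88, 2.88]. Speed limits (rad/s): [2.39, 2.39, 3.14, 3.14, 3.14, 3.14].

### API

Orientations are given as a unit quaternion [w, x, y, z].
In Python, from rig import sense, camera, calibration, job_done gives the robot as it stands. The module is installed in compiled form; this text tells all that it offers.
- The arm moves only by the tool arm_command, never from a script. Its argument "steps" is a list of rows, each a list of 5 numbers: the closure in counts, from 0 (fully open) to 255 (shut), then the shift along the world's x, y, z in cm, then the turn about the world's z in degrees. In form: [[hand, dx, dy, dz, turn], ...]. A call has 1 to 5 rows; each row is the pose to reach, as a shift and turn from the pose commanded when the call began; what a row does not reach only later rows make up. A row lasts 1/10 s, in which the tool goes at most 50 mm and 8.59 degrees, less where a joint would pass 70% of its speed; a pose out of reach is approached as far as the arm can. A call with a gripper value outside its range is refused whole. The fingers move at their own pace and stop on an object; "grip_force" is the grip in N (left out, the last holds). Time passes only in rows, so rows that repeat a pose let the fingers close. It gives the time, the measured TCP pose, the force, the opening and the grip force at its end, in the units of the state.
- sense(): the state, without advancing time (a new reading comes with each control period).
- camera(name): name is "side" or "top" or "wrist"; returns the picture (400x640x3 uint8, red, green, blue); there is no depth.
- calibration(name): a dict with "intrinsics" (3x3 intrinsics, pixels), "R" (3x3) and "t" (3): a world point X has camera coordinates R X + t. Camera axes: x right, y down, z forward; pixel columns grow to the right and rows downward; lengths in m; the calibration is good to about 2 mm. A picture is of the moment at which its call begins: read the wrist's pose just before it. calibration takes no time and is no camera call; for the wrist camera it gives the pose at the moment of the call.
- job_done(): hands the job in; it is judged then, once.
The state is a dict: "time_s": time; "joint_pos": joint angles; "joint_vel": joint speeds; "effort": joint torques, N m; "position": TCP position; "eef_rot": TCP orientation; "wrist_force": force on the tool from outside, world axes, zero at the start; "ft_torque": the same for the moment, N m; "opening": opening from 0.0 (shut) to 1.0 (fully open); "grip_force": force on a finger pad.
Only numpy, scipy, OpenCV 4.12 (cv2) and the standard library are available. Lean on these libraries where they do the work, as an engineer would, in place of code of your own. Each camera call takes 0.05 s, during which the arm holds its last target. There are 200 camera calls.

## Working session

There is one attempt and no reset: what is moved stays moved. The work goes in short steps, Python scripts to look and compute and a tool call to move; the robot and the scene stay as the last step left them, time stands still between calls to the robot, and variables do not carry over. Pictures are saved under pics/ and viewed, at most 10 in all, crops included, and the job is handed in when it is done.

Besides the shell and the picture viewer there is one more tool, called after "Request:" as name(argument=value, ...) on one line, values as JSON. arm_command: Moves the arm, as the interface text tells. Its arguments: {"type":"object","properties":{"steps":{"type":"array"},"grip_force":{"type":"number"}},"required":["steps"]}

```bash
mkdir -p pics; python3 - <<'E'
from rig import *
import cv2
for n in("side","top"):
    cv2.imwrite(f"pics/{n}0.png",camera(n)[:,:,::-1])
    c=calibration(n);print(n,c)
s=sense();print(s)
E
```

```text
side {'intrinsics': array([[426.10862575,   0.        , 318.20443807],
       [  0.        , 426.10862575, 204.32166296],
       [  0.        ,   0.        ,   1.        ]]), 'R': array([[ 0.99535816, -0.09519565,  0.0141391 ],
       [-0.06389388, -0.76351566, -0.64262073],
       [ 0.07197012,  0.63873439, -0.76605397]]), 't': array([-0.51871909,  0.13681883,  1.58808058])}
top {'intrinsics': array([[487.88127456,   0.        , 311.07419534],
       [  0.        , 487.88127456, 199.4215243 ],
       [  0.        ,   0.        ,   1.        ]]), 'R': array([[-1.83044128e-02, -9.99831379e-01, -1.47016979e-03],
       [-9.98225502e-01,  1.83583071e-02, -5.66464483e-02],
       [ 5.66638863e-02,  4.30681002e-04, -9.98393218e-01]]), 't': array([0.02545602, 0.55304653, 1.58530347])}
{'time_s': 0.1, 'joint_pos': array([-1.34828669e+00,  3.81099743e-01,  1.29813306e+00, -1.59680020e-05,
        1.46359584e+00, -2.15308936e-01]), 'joint_vel': array([-7.46506154e-04, -1.61840915e-03, -2.64577148e-03, -1.97039710e-05,
        2.43930298e-05, -3.53105686e-04]), 'effort': array([ 4.60922296e-03, -4.38651359e+01, -2.24910164e+01,  7.15253782e-02,
        3.42241838e-02, -8.72225905e-05]), 'position': array([ 0.23311291, -0.49787454,  0.23013254]), 'eef_rot': array([-6.17960616e-04,  9.76134521e-01,  2.17165868e-01, -1.01625769e-05]), 'wrist_force': array([-0.66495772, -0.36081309,  0.05779092]), 'ft_torque': array([ 0.02676413,  0.00556116, -0.03792956]), 'grip_force': 0.0, 'opening': 0.9982507503602288}
```

View pics/side0.png

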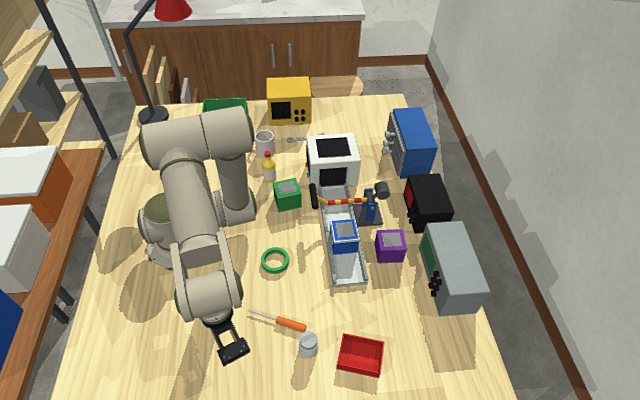

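View pics/top0.png

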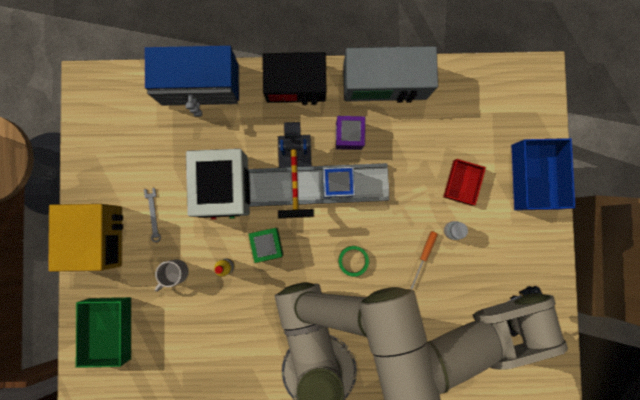

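The blue box in the lane is at top (339,181). The look-alikes are green at (265,245) and purple at (350,132), and both stand off the lane. So the target is the blue box with the white lid on the bed. I'll confirm this and measure in an enlarged crop.

```bash
python3 - <<'E'
import cv2
im=cv2.imread("pics/top0.png")[115:235,180:400]
cv2.imwrite("pics/topc.png",cv2.resize(im,(792,432),interpolation=cv2.INTER_CUBIC))
E
```

```text
(no output)
```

View pics/topc.png

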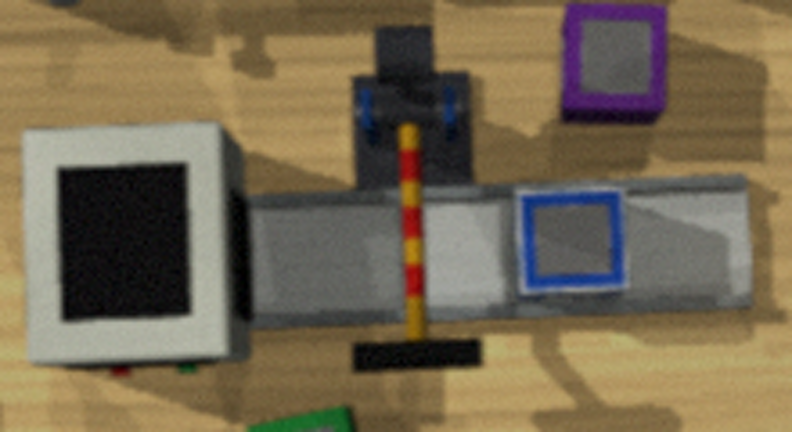

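```bash
cat > h.py <<'E'
import numpy as np
from rig import *
def ray(n,u,v,z):
    c=calibration(n);d=c["R"].T@np.linalg.solve(c["intrinsics"],[u,v,1]);o=-c["R"].T@c["t"]
    return o+d*(z-o[2])/d[2]
E
python3 - <<'E'
from h import *
from scipy.optimize import least_squares
P=dict(hc=(417,355,.14,-.095,0),h1=(354,357,.14,-.095,.055),h2=(481,353,.14,-.095,-.055),
b1=(747,178,.032,.061,-.304),b2=(750,305,.032,-.061,-.304),
m1=(220,124,.15,.11,.156),m2=(228,358,.15,-.09,.156),m3=(23,130,.15,.11,.326),m4=(28,362,.15,-.09,.326))
W=np.array([ray("top",180+(p[0]+.5)/3.6-.5,115+(p[1]+.5)/3.6-.5,p[2])[:2] for p in P.values()])
L=np.array([p[3:] for p in P.values()])
def T(q,L): c,s=np.cos(q[2]),np.sin(q[2]); return L@np.array([[c,-s],[s,c]]).T+q[:2]
r=least_squares(lambda q:(T(q,L)-W).ravel(),[.6,0,0],loss="soft_l1",f_scale=.003)
print(r.x.round(4));print(((T(r.x,L)-W)*1e3).round(1))
q=r.x;R=np.array([[np.cos(q[2]),-np.sin(q[2])],[np.sin(q[2]),np.cos(q[2])]])
B=np.array([ray("top",180+u/3.6,115+v/3.6,.105)[:2] for u,v in[(519,190),(624,190),(628,288),(520,293)]])
print("box lane",((B-q[:2])@R).round(4),((B.mean(0)-q[:2])@R).round(4), B.mean(0))
for n,l in dict(handle=(-.095,0),prehandle=(-.14,0),prebox=(0,-.26),home=(-.005,.044)).items(): print(n,T(q,np.array([l])).round(4))
E
```

```text
[0.5995 0.0658 0.0236]
[[-0.9  0.4]
 [-1.5  2.5]
 [-0.3 -0.8]
 [ 4.3 -1.9]
 [-2.4 -5.2]
 [ 3.6 -0.7]
 [ 0.3 -0.8]
 [ 1.6  3.7]
 [-3.4  2.4]]
box lane [[ 0.0444 -0.0941]
 [ 0.0406 -0.1847]
 [-0.0442 -0.1842]
 [-0.0447 -0.0911]] [-0.001  -0.1385] [ 0.6018034  -0.07271688]
handle [[0.5045 0.0636]]
prehandle [[0.4595 0.0625]]
prebox [[ 0.6056 -0.1941]]
home [[0.5935 0.1097]]
```

The crop shows the blue box with its lid at crop (573,240), inside the lane and on the -y side of the barrier; it is the right one. The handle is at crop (417,355). Next I move to the pre-contact point with the fingers shut.

Request:
arm_command(steps=[[255, 1.8, 4.6, 0, -5], [255, 3.6, 9.2, 0, -10], [255, 5.4, 13.8, 0, -15], [255, 7.2, 18.4, 0, -20], [255, 9, 23, 0, -23.7]], grip_force=10)

```text
time_s: 0.6
position: [0.3233, -0.2661, 0.2305]
eef_rot: [-0.0, 1.0, 0.01, -0.0]
wrist_force: [0.8, 1.0, 0.1]
opening: 0.571
grip_force: 0.0
```

Request:
arm_command(steps=[[255, 1.8, 4.6, 0, 0], [255, 3.6, 9.2, 0, 0], [255, 5.4, 13.8, 0, 0], [255, 7.2, 18.4, 0, 0], [255, 9, 23, 0, 0]])

```text
time_s: 1.1
position: [0.4133, -0.0361, 0.2307]
eef_rot: [0.0, 1.0, 0.012, 0.0]
wrist_force: [0.7, -1.1, -0.3]
opening: 0.116
grip_force: 0.0
```

Request:
arm_command(steps=[[255, 1.8, 4.6, -1, 0], [255, 3.7, 10, -4, 0], [255, 3.7, 10, -8.3, 0], [255, 3.7, 10, -8.3, 0], [255, 3.7, 10, -8.3, 0]])

```text
time_s: 1.6
position: [0.45, 0.0616, 0.148]
eef_rot: [-0.0, 1.0, 0.012, -0.001]
wrist_force: [-0.6, 0.6, 0.5]
opening: 0.001
grip_force: 0.0
```

```bash
python3 - <<'E'
from h import *
import cv2
s=sense();print(s["time_s"],s["position"],s["eef_rot"],s["wrist_force"],s["opening"],s["joint_pos"])
im=camera("side")[120:290,180:440,::-1]
cv2.imwrite("pics/s1.png",cv2.resize(im,(780,510),interpolation=cv2.INTER_CUBIC))
E
```

```text
1.6 [0.44996441 0.06156459 0.14796852] [-3.27717513e-05  9.99924817e-01  1.22277370e-02 -9.17181494e-04] [-0.55227994  0.55196472  0.53482014] 0.0005580745464938355 [-1.25611405e-01  3.03274297e-01  1.68556959e+00 -2.04593307e-04
  1.15457474e+00  1.42081172e+00]
```

View pics/s1.png

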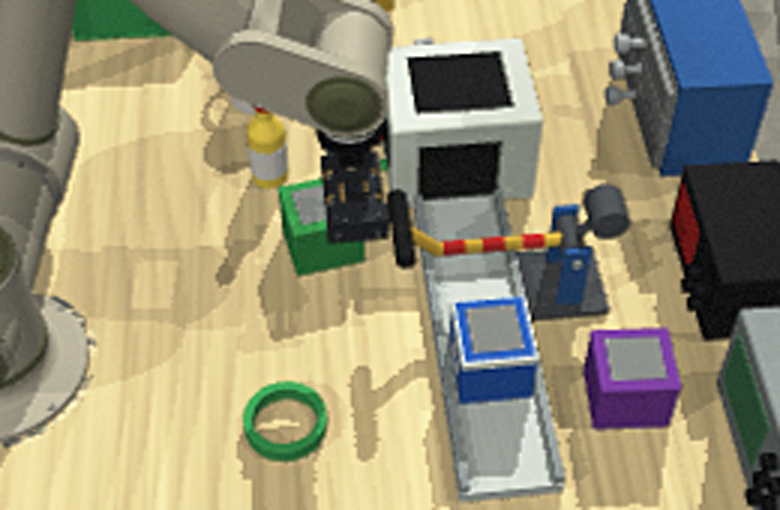

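The closed fingers stand just on the robot side of the handle (crop 400,228), level with it. Next I make contact at low height.

Request:
arm_command(steps=[[255, 1, 0, -1, 0], [255, 2, 0, -1.3, 0], [255, 2.6, 0, -1.3, 0], [255, 2.9, 0, -1.3, 0], [255, 2.9, 0, -1.3, 0]])

```text
time_s: 2.15
position: [0.4797, 0.0617, 0.1348]
eef_rot: [0.0, 1.0, 0.012, 0.0]
wrist_force: [0.5, 1.0, 0.9]
opening: 0.007
grip_force: 0.0
```

Request:
arm_command(steps=[[255, 0.2, 0, 0, 0], [255, 0.4, 0, 0.2, 0], [255, 0.4, 0, 0.2, 0]])

```text
time_s: 2.45
position: [0.4834, 0.0619, 0.137]
eef_rot: [0.0, 1.0, 0.012, 0.0]
wrist_force: [-0.4, 0.6, 0.2]
opening: 0.001
grip_force: 0.0
```

Request:
arm_command(steps=[[255, 0.1, 0, 0.1, 0], [255, 0.2, 0, 0.2, 0], [255, 0.3, 0, 0.3, 0]])

```text
time_s: 2.75
position: [0.4862, 0.0619, 0.1398]
eef_rot: [-0.0, 1.0, 0.012, 0.0]
wrist_force: [-0.2, -0.0, 0.7]
opening: 0.003
grip_force: 0.0
```

Request:
arm_command(steps=[[255, 0.1, 0, 0.1, 0], [255, 0.2, 0, 0.2, 0]])

```text
time_s: 2.95
position: [0.4883, 0.0619, 0.1417]
eef_rot: [0.0, 1.0, 0.012, 0.0]
wrist_force: [0.1, -0.4, -0.6]
opening: 0.007
grip_force: 0.0
```

Request:
arm_command(steps=[[255, 0.1, 0, -0.2, 0], [255, 0.2, 0, -0.4, 0], [255, 0.3, 0, -0.4, 0]])

```text
time_s: 3.25
position: [0.4885, 0.0619, 0.1373]
eef_rot: [0.0, 1.0, 0.012, -0.003]
wrist_force: [-14.4, -2.3, 11.6]
opening: 0.005
grip_force: 9.7
```

```bash
python3 - <<'E'
from h import *
import cv2
s=sense();print(s["time_s"],s["position"],s["wrist_force"])
im=camera("side")[170:230,280:400,::-1]
im2=camera("wrist")[:,:,::-1]
a=cv2.resize(im,(780,390),interpolation=cv2.INTER_CUBIC)[:, :480]
b=cv2.resize(im2,(320,200))
a[0:200,160:480]=a[0:200,160:480]
o=np.zeros((390,800,3),np.uint8);o[:,:480]=a;o[:200,480:]=b
cv2.imwrite("pics/s2.png",o)
E
```

```text
3.25 [0.48846982 0.06194998 0.13734526] [-14.36561184  -2.28308294  11.55108556]
```

View pics/s2.png

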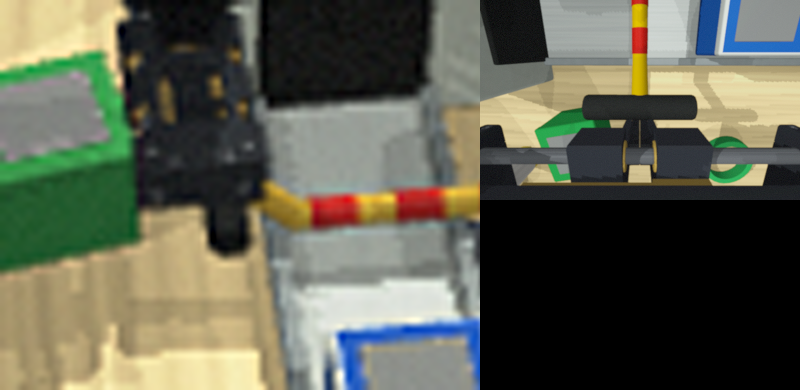

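Contact comes at TCP x≈0.488. Pressing down jams the handle, since friction is high (about 0.8). So I ease off and lift with friction along the arc.

Request:
arm_command(steps=[[255, -0.25, 0, 0, 0], [255, -0.25, 0, 0, 0], [255, -0.2, 0, 0.3, 0]])

```text
time_s: 3.65
position: [0.4885, 0.0619, 0.1402]
eef_rot: [-0.0, 1.0, 0.012, -0.001]
wrist_force: [-2.7, -0.2, 0.2]
opening: -0.0
grip_force: 1.2
```

Request:
arm_command(steps=[[255, 0.05, 0, 0.3, 0], [255, 0.13, 0, 0.6, 0], [255, 0.2, 0, 0.9, 0]])

```text
time_s: 3.95
position: [0.4918, 0.0619, 0.1501]
eef_rot: [0.0, 1.0, 0.012, 0.001]
wrist_force: [-0.2, 0.3, -0.8]
opening: 0.006
grip_force: 0.0
```

Request:
arm_command(steps=[[255, 0.12, 0, 0.4, 0], [255, 0.24, 0, 0.8, 0], [255, 0.36, 0, 1.2, 0]])

```text
time_s: 4.25
position: [0.495, 0.0619, 0.1621]
eef_rot: [0.0, 1.0, 0.012, 0.0]
wrist_force: [-0.0, 0.5, -0.3]
opening: 0.007
grip_force: 0.0
```

```bash
python3 - <<'E'
from h import *
import cv2
im=camera("side")[150:230,290:410,::-1]
im2=camera("wrist")[:,:,::-1]
o=np.zeros((300,800,3),np.uint8);o[:,:400]=cv2.resize(im,(400,300),interpolation=cv2.INTER_CUBIC);o[:250,400:]=cv2.resize(im2,(400,250))
cv2.imwrite("pics/s3.png",o);print(sense()["wrist_force"],sense()["position"])
E
```

```text
[ 0.91096223 -0.15971221 -0.56523469] [0.49523866 0.06185283 0.16225484]
```

View pics/s3.png

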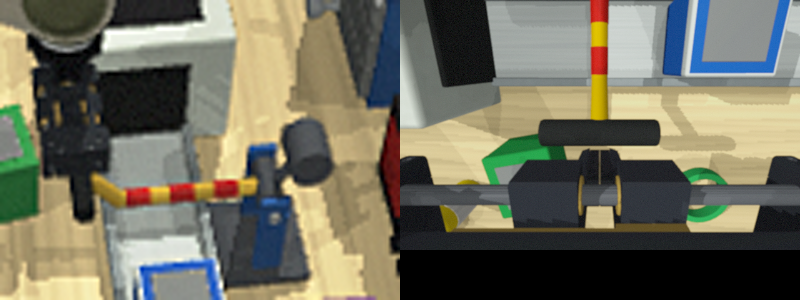

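```bash
cat >> h.py <<'E'
q=[.5995,.0658,.0236]
def W(x,y,z): c,s=np.cos(q[2]),np.sin(q[2]); return np.array([q[0]+c*x-s*y,q[1]+s*x+c*y,z])
def P(n,X):
    c=calibration(n);p=c["intrinsics"]@(c["R"]@X+c["t"]);return p[:2]/p[2]
def H(th,y=0):
    a=np.arctan2(.045,-.215)-th;return W(.12+.2197*np.cos(a),y,.095+.2197*np.sin(a))
E
python3 - <<'E'
from h import *
for th in(0,.05,.1,.15,.2,.3):print(th,H(th).round(3),*[P("side",H(th,y)).round(1) for y in(-.055,.055)],*[(P("wrist",H(th,y))*.625+[400,0]).round(0) for y in(-.055,.055)])
print("tip",(P("wrist",sense()["position"]-[0,0,.025])*.625+[400,0]).round())
E
```

```text
0 [0.504 0.064 0.14 ] [314.3 206.6] [310.9 184. ] [655. 138.] [539. 137.]
0.05 [0.507 0.064 0.151] [315.  204.6] [311.6 182. ] [658. 139.] [535. 139.]
0.1 [0.51  0.064 0.161] [315.9 202.6] [312.4 180. ] [662. 140.] [531. 140.]
0.15 [0.514 0.064 0.172] [316.9 200.6] [313.4 178. ] [666. 140.] [526. 140.]
0.2 [0.518 0.064 0.182] [318.1 198.6] [314.5 176. ] [672. 140.] [521. 139.]
0.3 [0.527 0.064 0.202] [320.9 194.7] [317.2 172. ] [684. 136.] [507. 136.]
tip [598. 146.]
```

Compared with the projected handle ends, the handle sits about 6 mm farther in x than I modelled. It is following the finger, at θ≈0.05–0.1. I'll compute the follow path.

```bash
python3 - <<'E'
from h import *
for i,th in enumerate(np.arange(.1,1.3,.05)):
    h=H(th);print(round(th,2),((h-H(.1))*100).round(2))
E
```

```text
0.1 [0. 0. 0.]
0.15 [0.36 0.01 1.04]
0.2 [0.77 0.02 2.06]
0.25 [1.22 0.03 3.06]
0.3 [1.73 0.04 4.03]
0.35 [2.29 0.05 4.98]
0.4 [2.89 0.07 5.89]
0.45 [3.54 0.08 6.78]
0.5 [4.23 0.1  7.63]
0.55 [4.97 0.12 8.45]
0.6 [5.74 0.14 9.23]
0.65 [6.55 0.15 9.97]
0.7 [ 7.4   0.17 10.67]
0.75 [ 8.28  0.2  11.33]
0.8 [ 9.19  0.22 11.94]
0.85 [10.13  0.24 12.5 ]
0.9 [11.1   0.26 13.02]
0.95 [12.1   0.29 13.48]
1.0 [13.11  0.31 13.9 ]
1.05 [14.15  0.33 14.27]
1.1 [15.2   0.36 14.58]
1.15 [16.27  0.38 14.84]
1.2 [17.35  0.41 15.05]
1.25 [18.43  0.44 15.2 ]
```

Request:
arm_command(steps=[[255, 0.28, 0, 0.6, 0], [255, 0.48, 0, 1.1, 0], [255, 0.7, 0, 1.65, 0], [255, 0.9, 0, 2.15, 0]])

```text
time_s: 4.75
position: [0.504, 0.0619, 0.1837]
eef_rot: [0.0, 1.0, 0.012, 0.0]
wrist_force: [-0.7, 0.8, -0.8]
opening: 0.004
grip_force: 0.0
```

Request:
arm_command(steps=[[255, 0.25, 0, 0.5, 0], [255, 0.5, 0, 1.0, 0], [255, 0.75, 0, 1.5, 0], [255, 1.05, 0, 2.0, 0]])

```text
time_s: 5.15
position: [0.5144, 0.0619, 0.2036]
eef_rot: [-0.0, 1.0, 0.012, -0.0]
wrist_force: [0.2, -0.3, 0.9]
opening: 0.006
grip_force: 0.0
```

```bash
python3 - <<'E'
from h import *
import cv2
im=camera("side")[150:230,290:410,::-1]
im2=camera("wrist")[:,:,::-1]
o=np.zeros((300,800,3),np.uint8);o[:,:400]=cv2.resize(im,(400,300),interpolation=cv2.INTER_CUBIC);o[:250,400:]=cv2.resize(im2,(400,250))
cv2.imwrite("pics/s4.png",o)
for th in(0,.1,.2,.3,.4):print(th,H(th).round(3),*[((P("side",H(th,y))-[290,150])*[3.33,3.75]).round(0) for y in(-.055,.055)],*[(P("wrist",H(th,y))*.625+[400,0]).round(0) for y in(-.055,.055)])
E
```

```text
0 [0.504 0.064 0.14 ] [ 81. 212.] [ 70. 128.] [643. 142.] [550. 142.]
0.1 [0.51  0.064 0.161] [ 86. 197.] [ 75. 113.] [648. 144.] [545. 144.]
0.2 [0.518 0.064 0.182] [ 94. 182.] [82. 98.] [654. 144.] [539. 144.]
0.3 [0.527 0.064 0.202] [103. 168.] [91. 83.] [661. 142.] [531. 142.]
0.4 [0.539 0.064 0.22 ] [115. 153.] [102.  68.] [670. 136.] [521. 136.]
```

View pics/s4.png

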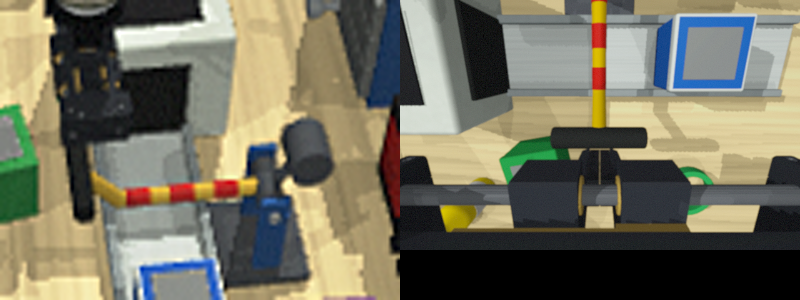

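The handle is still down: the finger slid up past it. The earlier contact came from the wider upper part of the finger. I'll retract, lower so that only the slim tip faces the handle, and press until I get a real force.

Request:
arm_command(steps=[[255, -2.5, 0, 0, 0], [255, -4, 0, -1.5, 0], [255, -4, 0, -5.6, 0], [255, -3, 0, -5.6, 0], [255, -2.4, 0, -5.6, 0]])

```text
time_s: 5.75
position: [0.4916, 0.0618, 0.1478]
eef_rot: [-0.0, 1.0, 0.012, 0.0]
wrist_force: [0.8, -0.4, 0.5]
opening: 0.008
grip_force: 0.0
```

Request:
arm_command(steps=[[255, 0.1, 0, 0, 0], [255, 0.2, 0, 0, 0]])

```text
time_s: 5.95
position: [0.4933, 0.0618, 0.1483]
eef_rot: [0.0, 1.0, 0.012, 0.001]
wrist_force: [-0.9, 0.1, 0.7]
opening: 0.004
grip_force: 0.0
```

Request:
arm_command(steps=[[255, 0.1, 0, 0, 0], [255, 0.2, 0, 0, 0]])

```text
time_s: 6.15
position: [0.4944, 0.0619, 0.1477]
eef_rot: [0.0, 1.0, 0.012, 0.0]
wrist_force: [0.5, 0.4, -0.7]
opening: 0.004
grip_force: 0.0
```

Request:
arm_command(steps=[[255, 0.1, 0, 0, 0]])

```text
time_s: 6.25
position: [0.4953, 0.0619, 0.1474]
eef_rot: [0.0, 1.0, 0.012, 0.0]
wrist_force: [0.4, 0.0, 0.4]
opening: 0.003
grip_force: 0.0
```

Request:
arm_command(steps=[[255, 0.1, 0, 0, 0]])

```text
time_s: 6.35
position: [0.4963, 0.0619, 0.1473]
eef_rot: [-0.0, 1.0, 0.012, 0.0]
wrist_force: [-0.8, 0.5, -0.4]
opening: 0.007
grip_force: 0.0
```

Request:
arm_command(steps=[[255, 0.1, 0, 0, 0]])

```text
time_s: 6.45
position: [0.4973, 0.0619, 0.1472]
eef_rot: [0.0, 1.0, 0.012, 0.0]
wrist_force: [0.4, -0.4, -0.1]
opening: 0.003
grip_force: 0.0
```

Request:
arm_command(steps=[[255, 0.1, 0, 0, 0]])

```text
time_s: 6.55
position: [0.4983, 0.0619, 0.1471]
eef_rot: [-0.0, 1.0, 0.012, -0.0]
wrist_force: [-0.9, -0.6, -0.0]
opening: 0.004
grip_force: 0.0
```

```bash
python3 - <<'E'
from h import *
import cv2
im=camera("side")[165:225,285:365,::-1]
im2=camera("wrist")[160:280,220:420,::-1]
o=np.zeros((300,800,3),np.uint8);o[:,:400]=cv2.resize(im,(400,300),interpolation=cv2.INTER_CUBIC);o[:240,400:]=cv2.resize(im2,(400,240))
cv2.imwrite("pics/s5.png",o)
p=sense()["position"]
for th in(0,.05):print(th,*[((P("wrist",H(th,y))-[220,160])*2+[400,0]).round(0) for y in(-.055,.055)])
for dz in(-.025,0):print([((P("wrist",p+[dx,0,dz])-[220,160])*2+[400,0]).round(0) for dx in(0,.009)])
E
```

```text
0 [788. 149.] [389. 149.]
0.05 [801. 156.] [375. 156.]
[array([595., 146.]), array([596., 118.])]
[array([594., 181.]), array([595., 149.])]
```

View pics/s5.png

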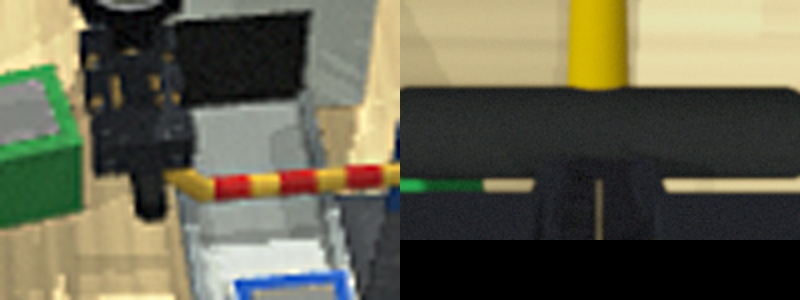

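The wrist view shows the true fingertip edge (crop row ~160) above the handle top. The shut tips stand higher than I assumed, so the finger has been skimming over the handle. I'll go back out, lower by about 28 mm, and re-approach.

Request:
arm_command(steps=[[255, -2.2, 0, 0.5, 0], [255, -3, 0, 0, 0], [255, -3, 0, -2.8, 0], [255, -2.2, 0, -2.8, 0], [255, -1.6, 0, -2.8, 0]])

```text
time_s: 7.15
position: [0.4833, 0.0618, 0.1193]
eef_rot: [-0.0, 1.0, 0.012, -0.0]
wrist_force: [-0.2, -0.7, 0.6]
opening: 0.009
grip_force: 0.0
```

Request:
arm_command(steps=[[255, 0.1, 0, 0, 0], [255, 0.2, 0, 0, 0]])

```text
time_s: 7.35
position: [0.485, 0.0618, 0.1198]
eef_rot: [0.0, 1.0, 0.012, 0.001]
wrist_force: [1.1, -0.6, -0.4]
opening: 0.003
grip_force: 0.0
```

Request:
arm_command(steps=[[255, 0.1, 0, 0, 0]])

```text
time_s: 7.45
position: [0.4855, 0.0619, 0.1196]
eef_rot: [0.0, 1.0, 0.012, 0.0]
wrist_force: [-2.8, 0.3, 1.6]
opening: 0.003
grip_force: 1.4
```

Request:
arm_command(steps=[[255, 0.05, 0, 0, 0]])

```text
time_s: 7.55
position: [0.4855, 0.0619, 0.1194]
eef_rot: [0.0, 1.0, 0.012, -0.0]
wrist_force: [-3.6, 0.1, 0.7]
opening: 0.005
grip_force: 1.6
```

True side contact at last. Now I rise along the arc with some inward lead.

Request:
arm_command(steps=[[255, 0.06, 0, 0.1, 0], [255, 0.1, 0, 0.25, 0], [255, 0.15, 0, 0.4, 0]])

```text
time_s: 7.85
position: [0.4862, 0.0619, 0.123]
eef_rot: [-0.0, 1.0, 0.012, -0.001]
wrist_force: [-7.2, 0.1, -0.1]
opening: 0.008
grip_force: 3.3
```

Request:
arm_command(steps=[[255, 0.05, 0, 0.15, 0], [255, 0.1, 0, 0.3, 0], [255, 0.14, 0, 0.45, 0]])

```text
time_s: 8.15
position: [0.4872, 0.062, 0.1274]
eef_rot: [-0.0, 1.0, 0.012, -0.002]
wrist_force: [-8.6, -1.0, 1.0]
opening: 0.005
grip_force: 3.9
```

Handle rising with about 8 N horizontal; I continue along the arc.

Request:
arm_command(steps=[[255, 0.12, 0, 0.4, 0], [255, 0.24, 0, 0.8, 0], [255, 0.36, 0, 1.2, 0]])

```text
time_s: 8.45
position: [0.4905, 0.062, 0.1394]
eef_rot: [-0.0, 1.0, 0.012, -0.002]
wrist_force: [-8.8, 0.2, 2.0]
opening: 0.008
grip_force: 4.6
```

Request:
arm_command(steps=[[255, 0.14, 0, 0.4, 0], [255, 0.28, 0, 0.8, 0], [255, 0.42, 0, 1.2, 0]])

```text
time_s: 8.75
position: [0.4952, 0.0621, 0.1517]
eef_rot: [-0.0, 1.0, 0.012, -0.002]
wrist_force: [-6.8, -0.2, 1.7]
opening: 0.005
grip_force: 3.5
```

Request:
arm_command(steps=[[255, 0.2, 0, 0.55, 0], [255, 0.42, 0, 1.1, 0], [255, 0.64, 0, 1.65, 0], [255, 0.88, 0, 2.2, 0]])

```text
time_s: 9.15
position: [0.5049, 0.0623, 0.174]
eef_rot: [-0.0, 1.0, 0.012, -0.0]
wrist_force: [-4.1, 1.7, 1.6]
opening: 0.007
grip_force: 2.1
```

Request:
arm_command(steps=[[255, 0.27, 0, 0.5, 0], [255, 0.54, 0, 1.0, 0], [255, 0.81, 0, 1.5, 0], [255, 1.1, 0, 2.0, 0]])

```text
time_s: 9.55
position: [0.5165, 0.0621, 0.1941]
eef_rot: [-0.0, 1.0, 0.012, 0.0]
wrist_force: [-3.2, 2.0, 1.3]
opening: 0.002
grip_force: 1.4
```

Request:
arm_command(steps=[[255, 0.33, 0, 0.45, 0], [255, 0.67, 0, 0.9, 0], [255, 1.03, 0, 1.35, 0], [255, 1.4, 0, 1.78, 0], [255, 1.76, 0, 2.2, 0]])

```text
time_s: 10.05
position: [0.5344, 0.0618, 0.2161]
eef_rot: [0.0, 1.0, 0.012, 0.0]
wrist_force: [-2.8, 1.5, 1.4]
opening: 0.006
grip_force: 1.3
```

Request:
arm_command(steps=[[255, 0.4, 0, 0.4, 0], [255, 0.8, 0, 0.8, 0], [255, 1.2, 0, 1.18, 0], [255, 1.6, 0, 1.55, 0], [255, 2.0, 0, 1.9, 0]])

```text
time_s: 10.55
position: [0.5543, 0.0617, 0.235]
eef_rot: [0.0, 1.0, 0.012, 0.0]
wrist_force: [-2.0, 1.3, 1.6]
opening: 0.006
grip_force: 0.8
```

Request:
arm_command(steps=[[255, 0.42, 0, 0.32, 0], [255, 0.85, 0, 0.64, 0], [255, 1.3, 0, 0.96, 0], [255, 1.75, 0, 1.26, 0], [255, 2.2, 0, 1.55, 0]])

```text
time_s: 11.05
position: [0.5763, 0.0619, 0.2503]
eef_rot: [-0.0, 1.0, 0.012, 0.0]
wrist_force: [0.4, 0.2, 0.7]
opening: 0.008
grip_force: 0.2
```

Request:
arm_command(steps=[[255, 0.5, 0, 0.3, 0], [255, 1.0, 0, 0.6, 0], [255, 1.5, 0, 0.85, 0], [255, 2.0, 0, 1.1, 0], [255, 2.5, 0, 1.3, 0]])

```text
time_s: 11.55
position: [0.6013, 0.0619, 0.2633]
eef_rot: [0.0, 1.0, 0.012, 0.0]
wrist_force: [-0.3, -0.9, -0.1]
opening: 0.007
grip_force: 0.0
```

Request:
arm_command(steps=[[255, 0.5, 0, 0.2, 0], [255, 1.0, 0, 0.4, 0], [255, 1.5, 0, 0.55, 0], [255, 2.0, 0, 0.7, 0], [255, 2.0, 0, 0.7, 0]])

```text
time_s: 12.05
position: [0.6214, 0.0618, 0.2701]
eef_rot: [0.0, 1.0, 0.012, 0.0]
wrist_force: [-0.1, 0.1, -0.9]
opening: 0.003
grip_force: 0.0
```

```bash
python3 - <<'E'
from h import *
import cv2
s=sense();print(s["time_s"],s["position"],s["wrist_force"])
im=camera("side")[120:280,200:440,::-1]
cv2.imwrite("pics/s6.png",cv2.resize(im,(780,520),interpolation=cv2.INTER_CUBIC))
E
```

```text
12.05 [0.62142423 0.06182793 0.27009353] [-0.13997003  0.10094287 -0.89655138]
```

View pics/s6.png

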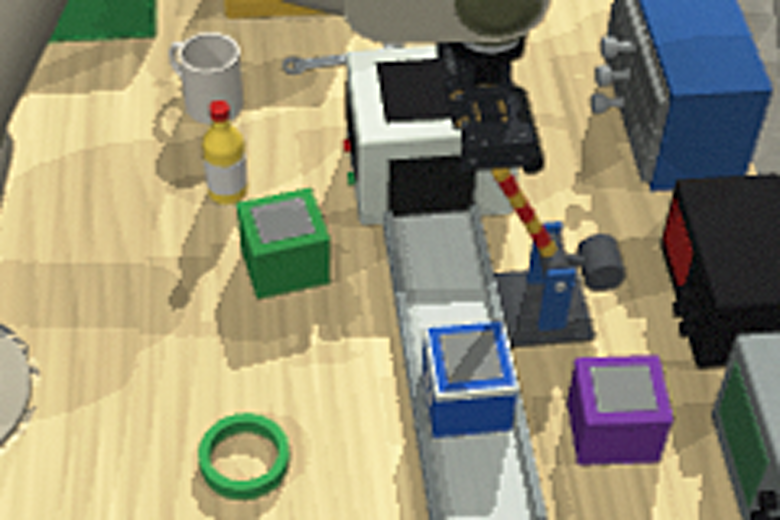

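The barrier has left the finger and is at about 60° (crop 495,175 to 555,250), past balance. I back away toward the robot, then go round behind the box while turning +90°.

Request:
arm_command(steps=[[255, -3, 0, 0, 0], [255, -7, 0, 0, 0], [255, -10, -2, 1, 0], [130, -10, -6, 2, 8], [130, -10, -10, 2, 16]])

```text
time_s: 12.6
position: [0.5202, -0.0387, 0.2921]
eef_rot: [0.001, 0.988, 0.155, 0.002]
wrist_force: [1.2, 0.3, -0.5]
opening: 0.164
grip_force: 0.0
```

Request:
arm_command(steps=[[130, 0, -4, 0, 8], [130, 0, -8, 0, 16], [130, 1, -12, 0, 24], [130, 4, -15, 0, 32], [130, 7.4, -15.2, 0, 40]])

```text
time_s: 13.1
position: [0.5949, -0.1938, 0.2901]
eef_rot: [0.0, 0.877, 0.481, -0.0]
wrist_force: [0.6, 1.1, -0.2]
opening: 0.493
grip_force: 0.0
```

Request:
arm_command(steps=[[130, 0, 0, 0, 8.5], [130, 0, 0, -3, 17], [130, 0, 0, -7, 25.5], [130, 0, 0, -11, 34], [130, 0, 0, -13, 34]])

```text
time_s: 13.6
position: [0.5935, -0.1894, 0.1567]
eef_rot: [-0.002, 0.697, 0.717, -0.001]
wrist_force: [0.5, 0.1, 0.4]
opening: 0.488
grip_force: 0.0
```

```bash
python3 - <<'E'
from h import *
import cv2
s=sense();print(s["time_s"],s["position"],s["eef_rot"],s["opening"],s["joint_pos"][5])
a=camera("side")[100:300,240:440,::-1];b=camera("wrist")[:,:,::-1]
o=np.zeros((400,800,3),np.uint8);o[:,:400]=cv2.resize(a,(400,400));o[:250,400:]=cv2.resize(b,(400,250))
cv2.imwrite("pics/s7.png",o)
E
```

```text
13.6 [ 0.59350657 -0.18938426  0.15670516] [-2.41274298e-03  6.96983723e-01  7.17082580e-01 -6.65400752e-04] 0.4884965207652176 -0.527059521983706
```

View pics/s7.png

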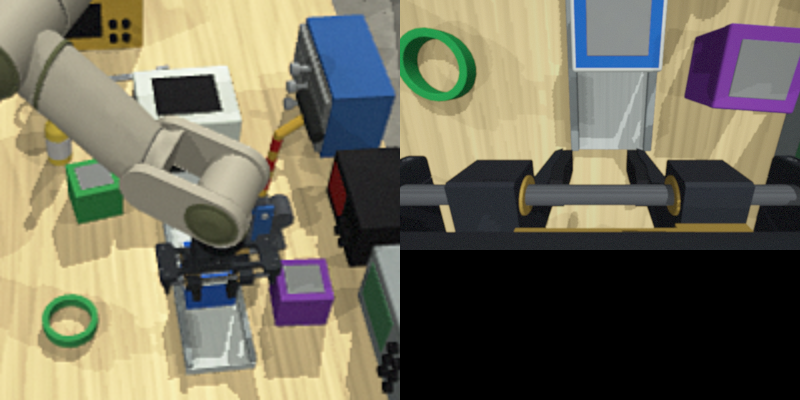

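The barrier is fully upright (side crop 270,160, bent end at 300,125), and the fingers sit behind the box and centred on the lane. I narrow the fingers, lower, then approach the rear face.

Request:
arm_command(steps=[[180, 0.5, 0, -3, 0], [180, 0.5, 0, -6, 0], [180, 0.5, 0, -8.6, 0], [180, 0.5, 0, -8.6, 0], [180, 0.5, 0, -8.6, 0]])

```text
time_s: 14.2
position: [0.6006, -0.1905, 0.0759]
eef_rot: [0.001, 0.699, 0.716, 0.0]
wrist_force: [-0.4, 0.7, 1.8]
opening: 0.297
grip_force: 0.0
```

Request:
arm_command(steps=[[180, 0, 1, 0, 0], [180, 0, 2, 0, 0], [180, 0, 2.7, 0, 0], [180, 0, 2.7, 0, 0]])

```text
time_s: 14.6
position: [0.6, -0.1618, 0.0748]
eef_rot: [0.0, 0.698, 0.716, 0.0]
wrist_force: [0.5, -1.0, -0.1]
opening: 0.291
grip_force: 0.0
```

Request:
arm_command(steps=[[180, 0, 0.5, 0, 0], [180, 0, 1.0, 0, 0], [180, 0, 1.5, 0, 0], [180, 0, 2, 0, 0]])

```text
time_s: 15.0
position: [0.5998, -0.1427, 0.0741]
eef_rot: [-0.0, 0.699, 0.716, -0.0]
wrist_force: [0.3, -0.5, -0.2]
opening: 0.295
grip_force: 0.0
```

Request:
arm_command(steps=[[180, 0, 0.4, 0, 0], [180, 0, 0.8, 0, 0], [180, 0, 1.2, 0, 0], [180, 0, 1.6, 0, 0]])

```text
time_s: 15.4
position: [0.6, -0.1272, 0.0743]
eef_rot: [0.0, 0.699, 0.716, -0.0]
wrist_force: [0.6, -2.6, 0.1]
opening: 0.292
grip_force: 1.2
```

Finger contact at y≈-0.128, as expected. I push along the lane.

Request:
arm_command(steps=[[180, 0, 0.7, 0, 0], [180, -0.1, 1.4, 0, 0], [180, -0.1, 2.1, 0, 0], [180, -0.1, 2.8, 0, 0], [180, -0.2, 3.5, 0, 0]])

```text
time_s: 15.9
position: [0.5979, -0.0915, 0.0742]
eef_rot: [0.0, 0.698, 0.716, 0.0]
wrist_force: [0.4, -2.9, 0.2]
opening: 0.29
grip_force: 1.2
```

Request:
arm_command(steps=[[180, 0, 0.8, 0, 0], [180, -0.1, 1.6, 0, 0], [180, -0.1, 2.4, 0, 0], [180, -0.1, 3.2, 0, 0], [180, -0.2, 4, 0, 0]])

```text
time_s: 16.4
position: [0.5959, -0.0514, 0.0742]
eef_rot: [0.0, 0.699, 0.716, 0.0]
wrist_force: [0.8, -3.1, 0.9]
opening: 0.294
grip_force: 1.3
```

Request:
arm_command(steps=[[180, 0, 0.8, 0, 0], [180, -0.1, 1.6, 0, 0], [180, -0.1, 2.4, 0, 0], [180, -0.1, 3.2, 0, 0], [180, -0.2, 4, 0, 0]])

```text
time_s: 16.9
position: [0.5939, -0.0115, 0.0741]
eef_rot: [0.0, 0.699, 0.716, 0.0]
wrist_force: [0.6, -3.5, 1.1]
opening: 0.293
grip_force: 1.3
```

Steady force of about 3 N; carry on.

Request:
arm_command(steps=[[180, 0, 0.8, 0, 0], [180, -0.1, 1.6, 0, 0], [180, -0.1, 2.4, 0, 0], [180, -0.1, 3.2, 0, 0], [180, -0.2, 4, 0, 0]])

```text
time_s: 17.4
position: [0.592, 0.0285, 0.0742]
eef_rot: [0.0, 0.699, 0.716, 0.0]
wrist_force: [4.0, -5.2, 3.2]
opening: 0.295
grip_force: 2.9
```

Request:
arm_command(steps=[[180, 0, 0.8, 0, 0], [180, -0.1, 1.6, 0, 0], [180, -0.1, 2.4, 0, 0], [180, -0.1, 3.2, 0, 0], [180, -0.2, 4, 0, 0]])

```text
time_s: 17.9
position: [0.5903, 0.0683, 0.0743]
eef_rot: [0.001, 0.699, 0.716, 0.0]
wrist_force: [2.6, -4.7, 1.1]
opening: 0.295
grip_force: 2.3
```

Request:
arm_command(steps=[[180, 0, 0.6, 0, 0], [180, 0, 1.2, 0, 0], [180, -0.1, 1.8, 0, 0], [180, -0.1, 2.3, 0, 0]])

```text
time_s: 18.3
position: [0.5889, 0.0913, 0.0742]
eef_rot: [0.0, 0.699, 0.716, 0.0]
wrist_force: [2.1, -4.5, 1.4]
opening: 0.298
grip_force: 1.9
```

Request:
arm_command(steps=[[180, 0, 0.2, 0, 0], [180, 0, 0.4, 0, 0]])

```text
time_s: 18.5
position: [0.5887, 0.0951, 0.074]
eef_rot: [-0.0, 0.698, 0.716, -0.0]
wrist_force: [1.5, -4.2, 0.2]
opening: 0.292
grip_force: 1.8
```

Request:
arm_command(steps=[[180, 0, 0.3, 0, 0], [180, 0, 0.6, 0, 0], [180, 0, 0.9, 0, 0]])

```text
time_s: 18.8
position: [0.5885, 0.1042, 0.074]
eef_rot: [-0.0, 0.699, 0.716, -0.0]
wrist_force: [0.9, -2.2, -1.1]
opening: 0.293
grip_force: 1.3
```

Request:
arm_command(steps=[[180, 0, 0.15, 0, 0], [180, 0, 0.3, 0, 0]])

```text
time_s: 19.0
position: [0.5885, 0.1071, 0.074]
eef_rot: [-0.0, 0.698, 0.716, -0.0]
wrist_force: [-0.9, -2.7, 0.0]
opening: 0.294
grip_force: 1.1
```

Request:
arm_command(steps=[[180, 0, 0.15, 0, 0], [180, 0, 0.3, 0, 0]])

```text
time_s: 19.2
position: [0.5885, 0.1088, 0.0739]
eef_rot: [0.0, 0.698, 0.716, -0.001]
wrist_force: [-1.9, -16.1, -0.2]
opening: 0.297
grip_force: 7.4
```

Bumper contact: the force jumped to 16 N at y=0.109, matching home. I hold, then retreat the way I came.

Request:
arm_command(steps=[[180, 0, 0, 0, 0], [180, 0, -0.5, 0, 0], [180, 0, -3, 0, 0], [180, -0.5, -7, 0, 0], [180, -1, -11, 0, 0]])

```text
time_s: 19.7
position: [0.5786, -0.0006, 0.0741]
eef_rot: [-0.0, 0.698, 0.716, 0.0]
wrist_force: [0.4, 0.4, 0.3]
opening: 0.293
grip_force: 0.0
```

Request:
arm_command(steps=[[180, -0.5, -4, 1, 0], [180, -1, -8, 4, 0], [180, -2, -12, 8, 0], [180, -4, -15, 12, 0], [180, -6, -18, 14, 0]])

```text
time_s: 20.2
position: [0.5197, -0.1794, 0.2152]
eef_rot: [0.001, 0.698, 0.716, 0.001]
wrist_force: [-0.1, 0.2, 0.1]
opening: 0.295
grip_force: 0.0
```

```bash
python3 - <<'E'
from h import *
import cv2
s=sense();print(s["time_s"],s["position"],s["wrist_force"])
im=camera("top");cv2.imwrite("pics/t9.png",im[:,:,::-1])
hsv=cv2.cvtColor(im,cv2.COLOR_RGB2HSV)
old=cv2.cvtColor(cv2.imread("pics/top0.png"),cv2.COLOR_BGR2HSV)
def rng(h,lo,hi,x0,x1,y0,y1):
    m=cv2.inRange(h,lo,hi)[y0:y1,x0:x1];v,u=np.nonzero(m);return (len(u),u.min()+x0,u.max()+x0,v.min()+y0,v.max()+y0) if len(u) else 0
blue=((105,120,60),(125,255,255));yel=((8,150,90),(32,255,255))
for h in(old,hsv):
    print("blue",rng(h,*blue,240,390,155,215),"yellow",rng(h,*yel,275,320,90,220))
b=rng(hsv,*blue,240,390,155,215)
if b:
  for u,v in((b[1],b[3]),(b[2]+1,b[4]+1)):
    X=ray("top",u-.5,v-.5,.105)[:2]-q[:2];c,k=np.cos(q[2]),np.sin(q[2]);print((X@np.array([[c,-k],[k,c]])).round(4))
print("expected lid home -y/+y edges at .0545/.1495; barrier px:",P("top",W(.12,0,.12)),P("top",H(1.57)),P("top",H(0)))
a=cv2.absdiff(im,cv2.imread("pics/top0.png")[:,:,::-1]).max(2)
for n,(u,v) in dict(mug=(171,273),glue=(222,268),tape=(353,261),tray=(465,182),jar=(455,231),wrench=(153,215),green=(265,245),purple=(350,132)).items(): print(n,a[v-18:v+18,u-18:u+18].mean().round(1),end=" ")
E
```

```text
20.2 [ 0.51970315 -0.17939253  0.21522069] [-0.06338985  0.17435913  0.07541529]
blue (286, np.int64(325), np.int64(352), np.int64(168), np.int64(194)) yellow (175, np.int64(291), np.int64(297), np.int64(149), np.int64(208))
blue (298, np.int64(248), np.int64(275), np.int64(173), np.int64(198)) yellow (109, np.int64(286), np.int64(293), np.int64(115), np.int64(133))
[0.0397 0.1446]
[-0.0448  0.0607]
expected lid home -y/+y edges at .0545/.1495; barrier px: [292.77088468 144.13877499] [289.37476952 115.76672452] [295.3433759 213.5507274]
mug 4.1 glue 12.3 tape 42.3 tray 5.6 jar 13.2 wrench 3.9 green 7.9 purple 8.4
```

Request:
arm_command(steps=[[180, 0, 0, 0, 0], [180, 0, 0, 0, 0], [180, 0, 0, 0, 0]])

```text
time_s: 20.55
position: [0.5199, -0.1774, 0.2119]
eef_rot: [-0.001, 0.698, 0.716, -0.0]
wrist_force: [-0.1, -0.6, -0.1]
opening: 0.295
grip_force: 0.0
```

```bash
python3 -c "
from rig import *
print(job_done())"
```

```text
the job is handed in; nothing more can be done
None
```

I handed the job in at about 20.6 s: the barrier is up and staying up by itself, the blue box is against the bumper (centre measured at lane y ≈ 103 mm, home is 102 mm), and the arm is clear of everything; one early mis-aimed contact on the handle reached about 18.5 N, under the 20 N limit, and I saw no bystander moved, though the arm hid the tape in the last picture.

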